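Park the jar caddy in its bay

ROBOT

A 6-joint arm with a two-finger parallel gripper is mounted at the origin on the work surface. World frame = base frame: x ahead of the robot, y to its left, z up, the work surface at z = 0. Lengths are in m, angles in rad, forces in N, time in s.
With the tool pointing down it reaches from about 0.225 to 0.875 m from the base axis. Payload 3.4 kg.
Tool frame: the origin (TCP) lies between the finger pads; the fingertips stand 8 mm ahead of it and the grasp point (between the pads) lies 11 mm behind it; y points along the fingers, x is the direction in which the jaws open and shut, and the axes are right-handed (so a half turn about y gives the same grasp; the last joint's range is limited). The gripper opens to 85 mm and grips with 20 to 120 N. Pads are 22 mm wide; open, the fingers measure 114 mm over their backs; the gripper's body (76 mm by 85 mm) begins 54 mm behind the grasp point. The pads swing forward as they close: fully open they stand 13 mm farther back than shut.
Start: joints at [1.066, 0.276, 1.505, -0, 1.361, -0.121], TCP at [0.215, 0.533, 0.239] pointing down, gripper open.
Joint ranges: [-2.89, 2.89], [-0.75, 2.08], [0.22, 2.7], [-1.18, 4.32], [0.11, 2.71], [-2.7, 2.7]. Speed limits (rad/s): [2.57, 2.57, 3.14, 3.14, 3.14, 3.14].

INTERFACE

Orientations are given as a unit quaternion [w, x, y, z].
In Python, from plant import bot gives the robot as it stands. The module is installed in compiled form; this text tells all that it offers. Calls block until the motion is done:
- bot.movep(position, orientation): joint-space move of the TCP to a pose.
- bot.move_straight(position, rate=0.15, frame=None): straight line of the TCP; frame=None keeps the orientation; rate is the mean speed in m/s.
- bot.movej(angles): joint-space move.
- bot.move_gripper(opening, squeeze=None): finger opening in m; squeeze is the grip in N (None keeps the last); returns when the fingers have stopped.
- bot.wait(seconds).
- bot.solve_ik(position, orientation): joint angles nearest the present ones, or None.
- bot.read_camera(name): name is "scene" or "side" or "wrist"; returns a dict with "img" (480x640x3 uint8, red, green, blue), "camera_matrix" (3x3 intrinsics, pixels), "rvec" (rotation vector, rad) and "tvec" (3), from world to camera coordinates, as OpenCV has them. Camera axes: x right, y down, z forward; pixel columns grow to the right and rows downward; lengths in m; the calibration is good to about 2 mm. The wrist camera is an equidistant fisheye: a pixel r from the principal point sees the ray r / f radians off the axis. A picture is of the moment at which its call begins. There is no depth.
A pose or a line that the arm cannot do raises bot.MotionError and nothing moves.
- bot.close_job(): hands the job in, once; it reports no verdict.
Trained networks look in a picture, given as the dict that the camera call returned (one of the last four; its "shot" number tells which), for a name from the list of things; names that differ only in an ending like _2 or _b are one class to them, and where a whole thing is asked for, a point or a joint stands for the part that bears it (a point fixed in the world has none). Each returns a list of dicts, best first, with "score" (0 to 1); they miss things now and then, are a little off and sometimes report something else, mostly with a low value. They report only what shows in the picture. A call takes as long as a camera call.
- bot.silhouettes(name, picture): "mask" (480x640 bool, what is visible of it).
- bot.pinpoint(name, picture): "at" ([x, y, z] in m, in the coordinates of the camera as it stood for that picture, good to about 4 mm: a listed point, or the origin of a listed thing).
Readings, each from a call of its own:
- bot.get_time_s(): time.
- bot.get_q(): joint angles.
- bot.get_dq(): joint speeds.
- bot.get_joint_efforts(): joint torques, N m.
- bot.get_eef_pos(): TCP position.
- bot.get_ee_rot(): TCP orientation.
- bot.get_contact_force(): force on the tool from outside, world axes, zero at the start.
- bot.get_ft_torque(): the same for the moment, N m.
- bot.get_width(): finger opening in m.
Only numpy, scipy, OpenCV 4.12 (cv2) and the standard library are available. Lean on these libraries where they do the work, as an engineer would, in place of code of your own. Each camera call takes 0.05 s, during which the arm holds its last target.

TASK

Roll the jar caddy by its push bar: first push it straight ahead on the open bench until all four swivel castors trail straight behind their pivots, then steer it into the parking bay, over the threshold strip and gently home, until its nose bumper bears squarely on the rubber end stop; hold it lightly pressed there for a moment, then let go. Never lift it or jam it hard against the bay, keep its two jars standing in the tray, and leave the other jar, bottle and tin alone.

Things in the scene. Friction and masses are not known exactly. Their poses are not given: they have to be found in the camera images.
- caddy: the jar caddy: open aluminium tray 220 x 150 mm (4 mm walls from 36 to 70 mm above the bench, tray floor at 40 mm) on four small black swivel castors, 0.55 kg without its two jars. Origin on the bench below the tray's middle; +x points to its nose (away from the push bar), z up. The nose wall is at x = +110 mm.
- push_bar (a point): middle of the caddy's dark round push bar, 12 mm thick, 120 mm long across the caddy (along its y), 95 mm above the bench, 122 mm behind the caddy's origin (12 mm clear behind the tray). It is free above and on both sides and can be pinched from above; its ends bend down to the tray.
- nose (a point): middle of the caddy's nose wall (not of the bumper), outer face, 53 mm above the bench, 110 mm ahead of the caddy's origin. The nose carries a black rubber bumper bar, 90 mm wide, 40 to 68 mm above the bench, on two screw studs: its front stands 8 to 24 mm ahead of this wall, screwed out differently each time and not measured, so feel for it. It does not give.
- axle_fl (a point): wheel centre of the front left castor. Each castor (wheel 25 mm in diameter) turns freely all round about an upright pivot; its wheel centre lies 12 mm from the pivot. This pivot: x = +80, y = +55 mm in the caddy's frame; trailing straight, the wheel centre is at x = +68 mm. It starts well askew and straightens in 50 to 80 mm of straight rolling.
- axle_fr (a point): wheel centre of the front right castor, pivot at x = +80, y = -55 mm in the caddy's frame; trailing straight at x = +68 mm
- axle_rl (a point): wheel centre of the rear left castor, pivot at x = -80, y = +55 mm in the caddy's frame; trailing straight at x = -92 mm
- axle_rr (a point): wheel centre of the rear right castor, pivot at x = -80, y = -55 mm in the caddy's frame; trailing straight at x = -92 mm; it too starts well askew
- bay: the parking bay, screwed to the bench: two steel guide rails 55 mm high, 158 mm apart inside (4 mm spare each side of the caddy), running from the stop back to x = -120 mm, then flaring to a mouth about 200 mm wide at x = -164 mm. Origin on the bench below the middle of the end stop's face; +x is the way in. Rails and strip do not give.
- stop: the black rubber pad of the bay's end stop, firm (gives 1 mm under 10 N), 120 mm wide, from 25 to 80 mm above the bench; same origin and axes as the bay, its face at x = 0. A light press on it is 5 to 9 N.
- load0_center (a point): centre of a lidded jar, 62 mm wide and 95 mm high, standing loose in the caddy's tray
- load1_center (a point): centre of the second jar, the same size, standing loose in the caddy's tray
- big_jar: bystander: amber lidded jar 100 mm wide, 150 mm high, origin under its middle
- white_bottle: bystander: white bottle 68 mm wide, 150 mm high, origin under its middle
- tin: bystander: low tin 72 mm wide, 70 mm high, origin under its middle
- strip (a point): middle of the top of the bay's threshold strip: half-round, 2 mm high, 12 mm wide, from rail to rail, at x = -92 mm in the bay. Rolling the front castors over it takes about 2 N more; when the caddy is home it lies between front and rear castors.

How it is judged:
By the outcome, as a careful person would: the job done as asked, in the order asked, and still so for the second after the job is handed in, with the robot touching nothing.
It also fails if it takes over 58 s, if anything falls off the work surface, if the arm or the gripper's body presses on something with over 40 N, if the wrist force passes 120 N, or if a joint passes its speed limit or range.

## Working session

There is one attempt and no reset: what is moved stays moved. The work goes in short steps, each a Python script; the robot and the scene stay as the last script left them, time stands still between calls to the robot, and variables do not carry over. Pictures are saved under pics/ and viewed, and the job is handed in when it is done.

```bash
ls; mkdir -p pics
cat > h.py <<'E'
import numpy as np, cv2
from plant import bot
from scipy.spatial.transform import Rotation as R
def world(pic, p):
    Rm=cv2.Rodrigues(np.array(pic["rvec"],float))[0]; return Rm.T@(np.array(p)-np.array(pic["tvec"]).ravel())
def proj(pic,P):
    return cv2.projectPoints(np.array(P,float).reshape(-1,3),np.array(pic["rvec"],float),np.array(pic["tvec"],float),np.array(pic["camera_matrix"],float),None)[0].reshape(-1,2)
def save(pic,n): cv2.imwrite("pics/"+n+".png",cv2.cvtColor(pic["img"],cv2.COLOR_RGB2BGR))
def find(names,pic,k=1):
    out={}
    for n in names:
        r=bot.pinpoint(n,pic)
        out[n]=[(np.round(world(pic,d["at"]),4),round(float(d["score"]),2)) for d in r[:k]]
        print(n,[(list(map(float,a)),s) for a,s in out[n]])
    return out
E
python3 - <<'E'
from h import *
print(bot.get_time_s(),bot.get_q(),bot.get_ee_rot(),bot.get_contact_force())
for c in ["scene","side"]:
    p=bot.read_camera(c); save(p,c+"0"); print(c)
    find(["caddy","push_bar","nose","axle_fl","axle_fr","axle_rl","axle_rr","bay","stop","strip","big_jar","white_bottle","tin","load0_center"],p,2)
print(bot.get_time_s())
E
```

```text
pics
0.0 [ 1.06602545e+00  2.76594491e-01  1.50614156e+00 -7.20039942e-06
  1.36070534e+00 -1.21013825e-01] [-0.58587526  0.58647465  0.39489162 -0.39605337] [-0.64691445  0.36515802  0.54774606]
scene
caddy [([0.4778, 0.2244, -0.002], 0.89), ([0.7442, 0.268, 0.0035], 0.3)]
push_bar [([0.5085, 0.3409, 0.0971], 0.6)]
nose [([0.4483, 0.1166, 0.0512], 0.81)]
axle_fl []
axle_fr []
axle_rl []
axle_rr [([0.5022, 0.1808, 0.0862], 0.17)]
bay [([0.5508, -0.3282, 0.0008], 0.84)]
stop [([0.5452, -0.3279, 0.0002], 0.77), ([0.432, 0.1912, 0.0874], 0.74)]
strip [([0.5495, -0.2366, -0.0004], 0.86)]
big_jar [([0.7453, 0.2695, -0.0015], 0.8)]
white_bottle [([0.8182, -0.0517, 0.0023], 0.62)]
tin [([0.7533, -0.2808, -0.0004], 0.79)]
load0_center [([0.432, 0.1907, 0.0881], 0.71)]
side
caddy [([0.4765, 0.225, -0.0006], 0.6)]
push_bar [([0.5068, 0.3423, 0.0977], 0.75)]
nose [([0.4517, 0.1184, 0.0545], 0.93)]
axle_fl []
axle_fr [([0.752, -0.2787, -0.0021], 0.49), ([0.5473, -0.2352, 0.0009], 0.42)]
axle_rl [([0.5433, 0.2925, 0.0171], 0.49)]
axle_rr [([0.455, 0.3124, 0.0138], 0.53), ([0.7494, 0.2641, 0.0019], 0.25)]
bay [([0.5447, -0.3288, 0.0042], 0.58)]
stop [([0.5452, -0.3277, 0.0044], 0.63)]
strip [([0.5476, -0.2348, 0.0018], 0.87), ([0.4297, 0.1925, 0.088], 0.65)]
big_jar [([0.7487, 0.2637, 0.0028], 0.93)]
white_bottle [([0.8174, -0.0508, 0.0032], 0.76)]
tin [([0.7523, -0.2767, -0.0003], 0.84)]
load0_center [([0.4314, 0.1905, 0.0885], 0.69)]
1.5
```

View pics/scene0.png

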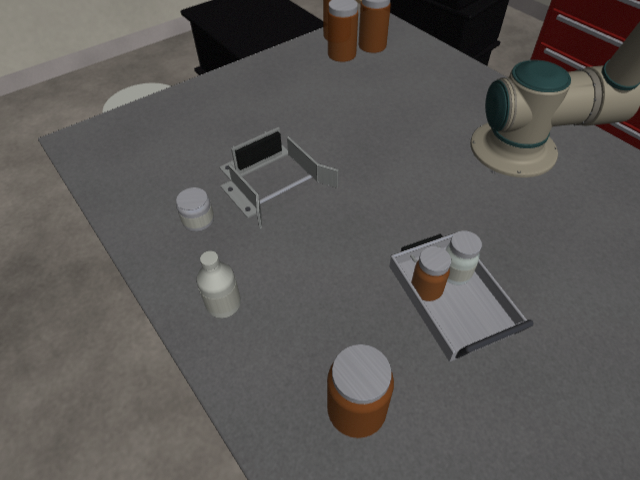

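View pics/side0.png

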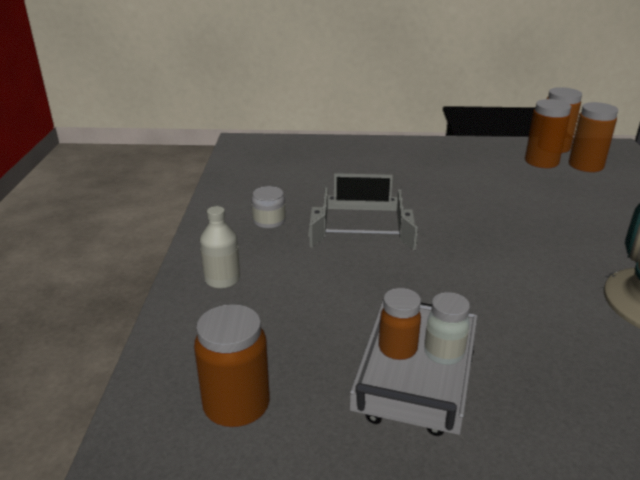

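```bash
cat >> h.py <<'E'
def bayline(x,y,a):
    c,s=np.cos(a),np.sin(a)
    T=lambda P:(np.array([[c,-s,0],[s,c,0],[0,0,1]])@np.array(P,float).T).T+np.array([x,y,0])
    L=[]
    for s_ in (1,-1):
        for z in (0,.055): L.append([(0,.079*s_,z),(-.12,.079*s_,z),(-.164,.1*s_,z)])
    L.append([(0,.06,.025),(0,-.06,.025),(0,-.06,.08),(0,.06,.08),(0,.06,.025)])
    L.append([(-.092,.079,.002),(-.092,-.079,.002)])
    return [T(l) for l in L]
def cadline(x,y,a):
    c,s=np.cos(a),np.sin(a)
    T=lambda P:(np.array([[c,-s,0],[s,c,0],[0,0,1]])@np.array(P,float).T).T+np.array([x,y,0])
    b=lambda z:[(.11,.075,z),(.11,-.075,z),(-.11,-.075,z),(-.11,.075,z),(.11,.075,z)]
    return [T(l) for l in (b(.07),b(.036),[(-.122,.06,.095),(-.122,-.06,.095)],[(.11,0,.053),(.13,0,.053)])]
def overlay(pic,lines,box,n,k=4):
    x0,y0,x1,y1=box
    im=cv2.cvtColor(pic["img"],cv2.COLOR_RGB2BGR)[y0:y1,x0:x1]
    im=cv2.resize(im,None,fx=k,fy=k,interpolation=cv2.INTER_CUBIC)
    for col,ls in lines:
        for l in ls:
            q=(proj(pic,l)-[x0-.5,y0-.5])*k
            cv2.polylines(im,[np.round(q).astype(np.int32)],False,col,1)
    cv2.imwrite("pics/"+n+".png",im)
E
python3 - <<'E'
from h import *
B=(0.547,-0.328,np.radians(-91.5)); C=(0.477,0.2247,np.radians(-104.4))
for c,bb,cb in (("scene",(200,110,360,230),(370,210,550,370)),("side",(290,160,430,260),(340,280,500,440))):
    p=bot.read_camera(c)
    if c=="side":
        m=bot.silhouettes("bay",p); print([d["score"] for d in m])
    overlay(p,[((0,255,0),bayline(*B))],bb,"ob_"+c,5)
    overlay(p,[((0,255,0),cadline(*C))],cb,"oc_"+c,3)
E
```

```text
[0.7]
```

View pics/ob_scene.png

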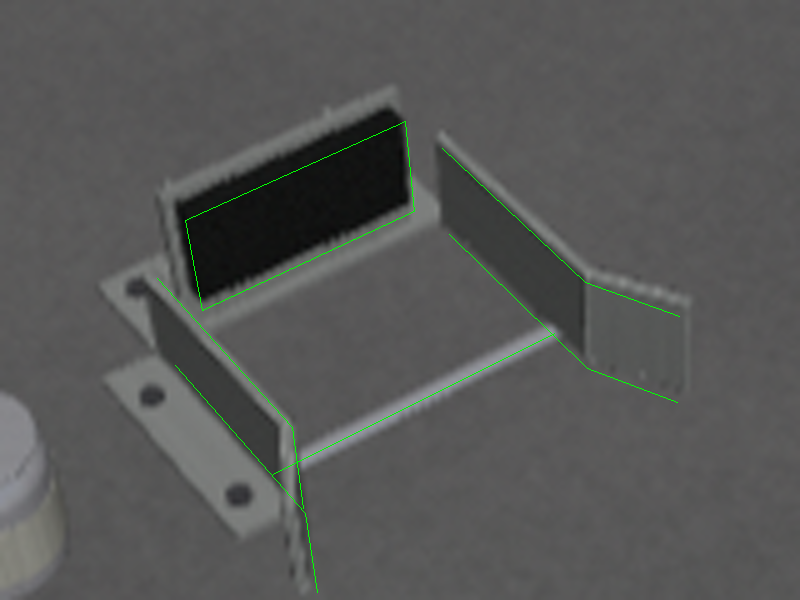

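View pics/ob_side.png

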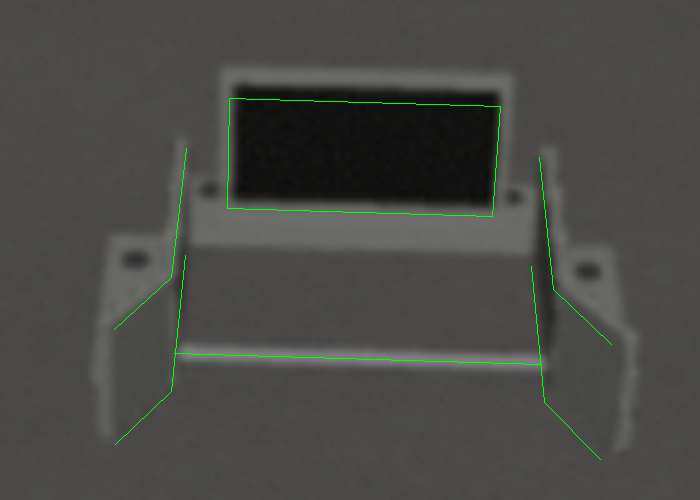

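View pics/oc_scene.png

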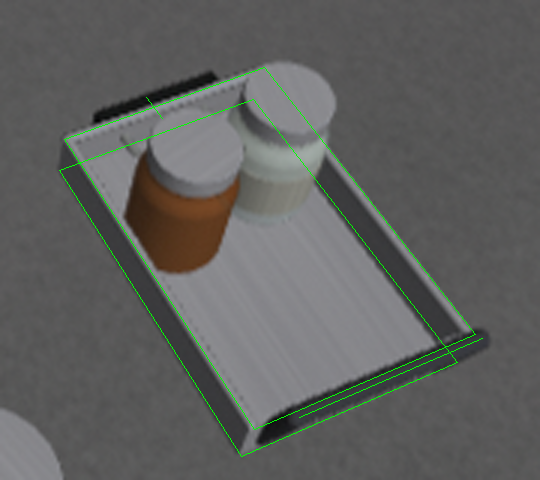

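View pics/oc_side.png

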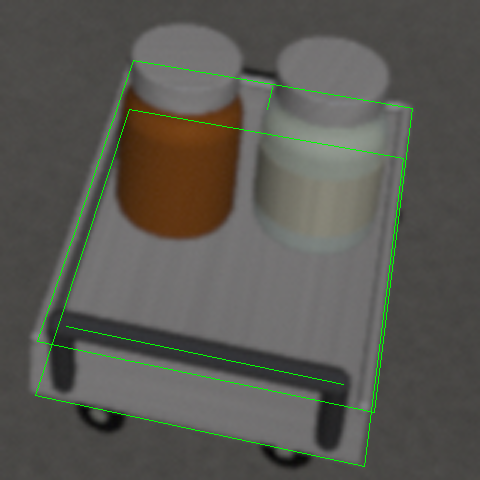

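```bash
cat >> h.py <<'E'
def down(h): # tool z down, tool x along heading h
    x=np.array([np.cos(h),np.sin(h),0]); z=np.array([0,0,-1.]); y=np.cross(z,x)
    q=R.from_matrix(np.c_[x,y,z]).as_quat(); return np.array([q[3],q[0],q[1],q[2]])
def projw(pic,P):
    K=np.array(pic["camera_matrix"],float)
    return cv2.fisheye.projectPoints(np.array(P,float).reshape(-1,1,3),np.array(pic["rvec"],float).reshape(3,1),np.array(pic["tvec"],float).reshape(3,1),K,np.zeros(4))[0].reshape(-1,2)
E
python3 - <<'E'
from h import *
q=bot.get_ee_rot(); print(R.from_quat([q[1],q[2],q[3],q[0]]).as_matrix().round(3))
p=bot.read_camera("wrist"); Rm=cv2.Rodrigues(np.array(p["rvec"]))[0]; print("cam pos",-Rm.T@np.array(p["tvec"]).ravel(), Rm[2], bot.get_eef_pos(), p["camera_matrix"])
for nm,P in (("bay",[.55,-.2,.33]),("bar",[.508,.3415,.086]),("end",[.553,-.08,.086])):
  for h in (-104.4,-91.5,75.6,88.5):
    s=bot.solve_ik(P,down(np.radians(h))); print(nm,h,None if s is None else np.round(s,2))
E
```

```text
[[ 0.374  0.    -0.927]
 [ 0.927  0.     0.374]
 [ 0.    -1.    -0.   ]]
cam pos [0.14105593 0.56284657 0.37405632] [ 0.28711586 -0.11628997 -0.95081077] [0.21531227 0.53321044 0.23931597] [[371.64829954   0.         315.02813422]
 [  0.         371.64829954 237.22237632]
 [  0.           0.           1.        ]]
bay -104.4 None
bay -91.5 None
bay 75.6 [-0.8   0.24  2.59  2.57  1.3   1.74]
bay 88.5 [-1.04  0.27  2.5   2.1   1.38  1.89]
bar -104.4 [0.21 1.17 1.02 0.71 2.39 2.13]
bar -91.5 [0.29 1.22 0.88 0.57 2.53 2.06]
bar 75.6 None
bar 88.5 [0.98 0.99 2.37 4.16 1.69 1.75]
end -104.4 [-0.26  1.2   0.93 -0.02  2.58  1.55]
end -91.5 [-0.17  1.2   0.93 -0.27  2.56  1.34]
end 75.6 None
end 88.5 None
```

```bash
cat >> h.py <<'E'
def down(h): # tool y down, tool x along heading h
    x=np.array([np.cos(h),np.sin(h),0]); y=np.array([0,0,-1.]); z=np.cross(x,y)
    q=R.from_matrix(np.c_[x,y,z]).as_quat(); return np.array([q[3],q[0],q[1],q[2]])
E
python3 - <<'E'
from h import *
for nm,P in (("bay",[.55,-.2,.3]),("bay",[.55,-.15,.25]),("bar",[.508,.3415,.086]),("end",[.553,-.08,.086])):
  for h in (-104.4,-91.5,75.6,88.5,-1,179):
    s=bot.solve_ik(P,down(np.radians(h))); print(nm,h,None if s is None else np.round(s,2))
E
```

```text
bay -104.4 [-0.47  0.26  1.37 -0.    1.5   1.35]
bay -91.5 [-0.47  0.26  1.37 -0.    1.5   1.13]
bay 75.6 [-0.47  0.26  1.37 -0.    1.5  -1.79]
bay 88.5 [-0.47  0.26  1.37 -0.    1.5  -2.01]
bay -1 [-0.47  0.26  1.37 -0.    1.5  -0.45]
bay 179 [-0.47  0.26  1.37  0.    1.5   2.69]
bay -104.4 [-0.39  0.26  1.5  -0.    1.38  1.43]
bay -91.5 [-0.39  0.26  1.5  -0.    1.38  1.21]
bay 75.6 [-0.39  0.26  1.5  -0.    1.38 -1.71]
bay 88.5 [-0.39  0.26  1.5  -0.    1.38 -1.93]
bay -1 [-0.39  0.26  1.5  -0.    1.38 -0.37]
bay 179 None
bar -104.4 [ 0.48  0.45  1.64 -0.    1.05  2.3 ]
bar -91.5 [ 0.48  0.45  1.64 -0.    1.05  2.08]
bar 75.6 [ 0.48  0.45  1.64 -0.    1.05 -0.84]
bar 88.5 [ 0.48  0.45  1.64 -0.    1.05 -1.07]
bar -1 [ 0.48  0.45  1.64 -0.    1.05  0.5 ]
bar 179 [ 0.48  0.45  1.64 -0.    1.05 -2.65]
end -104.4 [-0.27  0.38  1.76 -0.    1.    1.55]
end -91.5 [-0.27  0.38  1.76 -0.    1.    1.33]
end 75.6 [-0.27  0.38  1.76 -0.    1.   -1.59]
end 88.5 [-0.27  0.38  1.76 -0.    1.   -1.81]
end -1 [-0.27  0.38  1.76 -0.    1.   -0.25]
end 179 None
```

Run:
```python
from h import *
bot.movep([.548,-.23,.30],down(np.radians(-1)))
bot.wait(0.2)
p=bot.read_camera("wrist"); save(p,"w_bay"); print(bot.get_time_s())
find(["bay","stop","strip"],p)
import pickle; pickle.dump(p,open("wbay.pkl","wb"))
im=cv2.cvtColor(p["img"],cv2.COLOR_RGB2BGR)
for l in bayline(0.547,-0.328,np.radians(-91.5)):
    cv2.polylines(im,[np.round(projw(p,l)).astype(np.int32)],False,(0,255,0),1)
cv2.imwrite("pics/w_bay_o.png",im)
```

```text
4.8833
bay [([0.5474, -0.3329, 0.0001], 0.82)]
stop [([0.543, -0.3322, -0.0026], 0.85)]
strip [([0.5513, -0.2392, -0.0005], 0.7)]
```

View pics/w_bay_o.png

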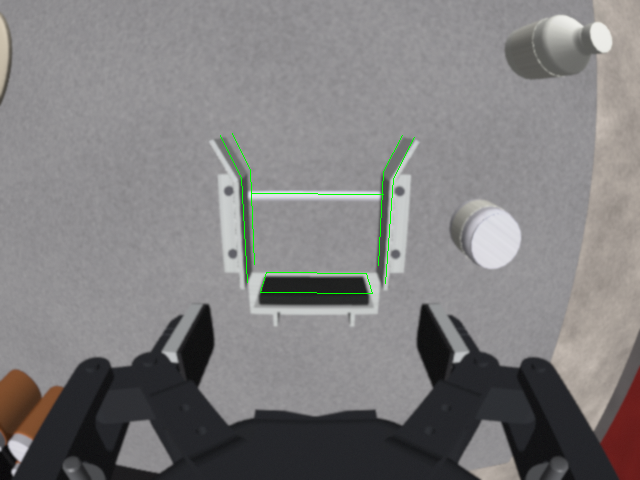

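View pics/w_bay.png

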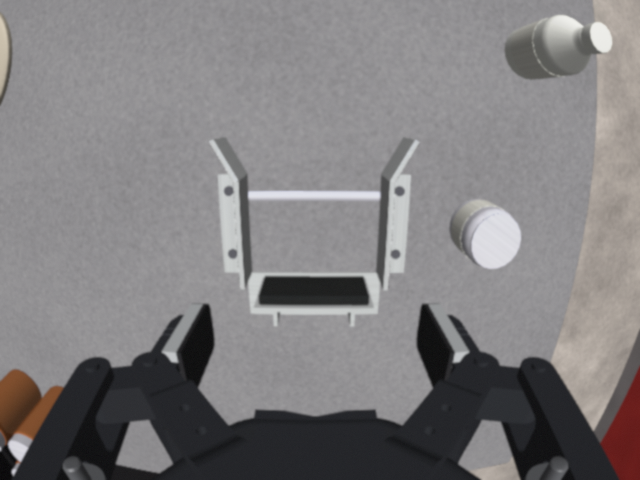

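Run:
```python
import cv2
im=cv2.imread("pics/w_bay.png")[125:325,200:430]
cv2.imwrite("pics/w_bay_z.png",cv2.resize(im[:150],None,fx=3.45,fy=3.45,interpolation=cv2.INTER_CUBIC))
cv2.imwrite("pics/w_bay_z2.png",cv2.resize(im[50:],None,fx=3.45,fy=3.45,interpolation=cv2.INTER_CUBIC))
```

```text
(no output)
```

View pics/w_bay_z.png

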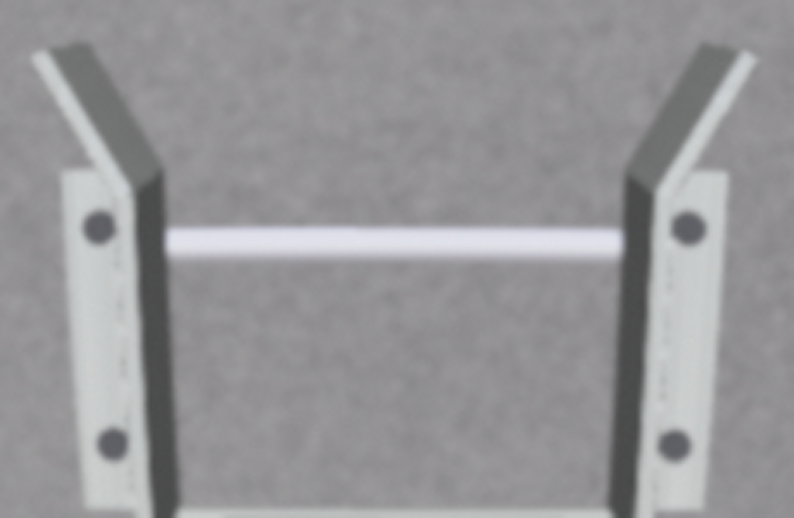

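View pics/w_bay_z2.png

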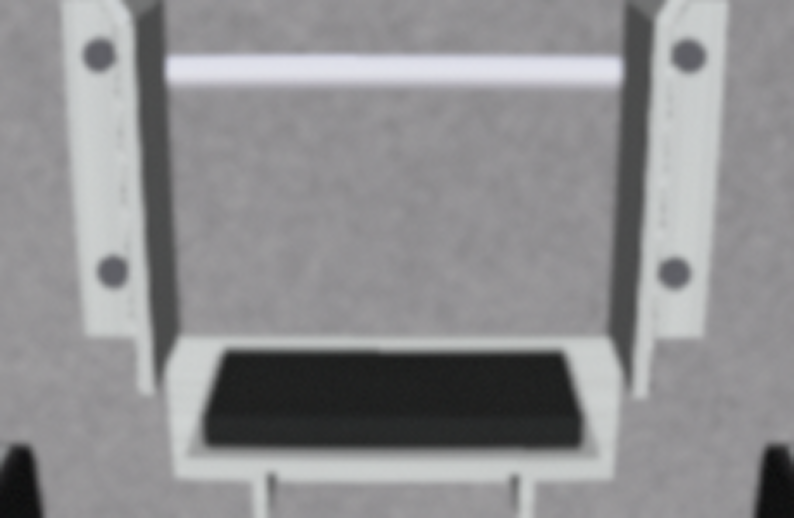

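Run:
```python
from h import *
import pickle; p=pickle.load(open("wbay.pkl","rb"))
from scipy.optimize import least_squares
z1=lambda u,v:(u/3.45+200-.4,v/3.45+125-.4); z2=lambda u,v:(u/3.45+200-.4,v/3.45+175-.4)
L=+1 # bay +y: heading -90 => +y_bay = +x world = image right
pts=[((-.12,.079,.055),z1(656,192)),((-.12,.079,0),z1(627,173)),((-.12,-.079,.055),z1(133,192)),((-.12,-.079,0),z1(162,172)),
((-.092,.079,.001),z1(623,243)),((-.092,-.079,.001),z1(166,243)),
((0,-.06,.025),z2(225,350)),((0,.06,.025),z2(564,350)),((0,-.06,.08),z2(203,418)),((0,.06,.08),z2(583,417))]
O=np.array([a for a,b in pts]);U=np.array([b for a,b in pts])
def W(t,O):
    c,s=np.cos(t[2]),np.sin(t[2]); return O@np.array([[c,-s,0],[s,c,0],[0,0,1]]).T+[t[0],t[1],0]
f=lambda t:(projw(p,W(t,O))-U).ravel()
r=least_squares(f,[.547,-.33,np.radians(-91)]); print(r.x[:2],np.degrees(r.x[2])); print(f(r.x).reshape(-1,2).round(2))
# front/wrist rail-end y check
```

```text
[ 0.54444374 -0.33173559] -91.06476366391196
[[-0.33  0.65]
 [-0.91 -1.39]
 [ 0.12  0.53]
 [ 0.89 -1.21]
 [-0.52  1.46]
 [ 0.47  1.35]
 [-0.52 -0.97]
 [ 0.32 -0.87]
 [-0.47 -0.12]
 [ 0.93  0.3 ]]
```

Run:
```python
from h import *
bot.movep([.5075,.3415,.22],down(np.radians(75.6)))
bot.move_gripper(0.045,squeeze=30)
bot.wait(0.1)
p=bot.read_camera("wrist"); save(p,"w_cad"); print(bot.get_time_s(),bot.get_width(),bot.get_contact_force())
o=find(["caddy","push_bar","nose"],p)
im=cv2.cvtColor(p["img"],cv2.COLOR_RGB2BGR)
for l in cadline(0.477,.2247,np.radians(-104.4)):
    cv2.polylines(im,[np.round(projw(p,l)).astype(np.int32)],False,(0,255,0),1)
cv2.imwrite("pics/w_cad_o.png",im)
```

```text
7.7333 0.0452031092857172 [-0.0668838   0.83207384  0.27010803]
caddy [([0.477, 0.2266, -0.0005], 0.58)]
push_bar [([0.5063, 0.3416, 0.0957], 0.57)]
nose [([0.4452, 0.1138, 0.0514], 0.98)]
```

View pics/w_cad_o.png

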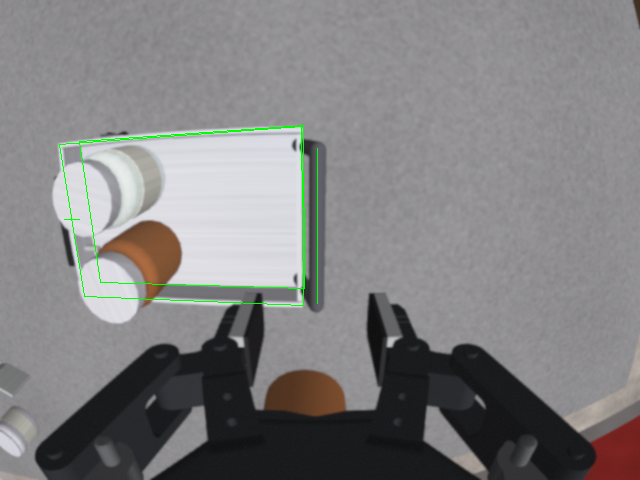

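Run:
```python
from h import *
h=np.radians(-104.6); Q=down(h+np.pi)
bot.move_straight([.507,.3415,.085],rate=.1,frame=Q)
print(bot.get_contact_force())
bot.move_gripper(0.0,squeeze=40)
print(bot.get_time_s(),bot.get_width(),bot.get_contact_force(),bot.get_ft_torque(),bot.get_eef_pos())
p=bot.read_camera("side"); save(p,"s_grip")
```

```text
[ 0.86190383 -0.73915326 -0.57781634]
9.7917 0.010530715917534772 [ 0.75566884 -0.36356133  2.4113128 ] [-0.08257009  0.02990194  0.01235972] [0.50723125 0.34157737 0.08547571]
```

View pics/s_grip.png

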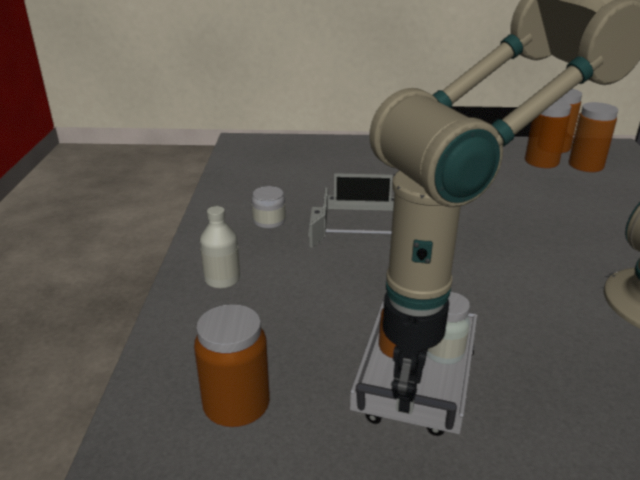

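Run:
```python
from h import *
h=np.radians(-104.6); d=np.array([np.cos(h),np.sin(h),0]); p0=np.array([.507,.3415,.085])
bot.move_straight(p0+d*.05,rate=.05); print(bot.get_contact_force())
bot.move_straight(p0+d*.095,rate=.05); print(bot.get_contact_force(),bot.get_ft_torque(),bot.get_eef_pos(),bot.get_width())
for c in ("scene","side"):
    p=bot.read_camera(c); save(p,c+"_p1"); print(c)
    find(["caddy","push_bar","nose","axle_fl","axle_fr","axle_rl","axle_rr"],p)
print(bot.get_time_s())
# expected trailing
bar=bot.get_eef_pos(); o=np.array([bar[0],bar[1],0])+d*.122; y=np.array([-d[1],d[0],0])
for n,x,s in (("fl",.068,1),("fr",.068,-1),("rl",-.092,1),("rr",-.092,-1)): print(n,(o+d*x+y*.055*s).round(4))
print(o)
```

```text
[ 0.06925676 -0.29304384  6.60951573]
[ 0.5269616  -1.02518332  6.27702464] [-0.12170405 -0.08486796  0.11724154] [0.48263688 0.24796564 0.08529343] 0.010332794092723861
scene
caddy [([0.4532, 0.1292, -0.0035], 0.91)]
push_bar [([0.4801, 0.2457, 0.0967], 0.66)]
nose [([0.425, 0.02, 0.051], 0.67)]
axle_fl [([0.4901, 0.0526, 0.0139], 0.47)]
axle_fr []
axle_rl [([0.4081, 0.0964, 0.0908], 0.5)]
axle_rr [([0.5327, 0.2036, 0.0081], 0.53)]
side
caddy [([0.4532, 0.1315, -0.0001], 0.76)]
push_bar [([0.4865, 0.2474, 0.0966], 0.68)]
nose []
axle_fl [([0.7535, -0.2775, -0.0005], 0.49)]
axle_fr []
axle_rl [([0.5319, 0.2065, 0.0138], 0.62)]
axle_rr [([0.4221, 0.2319, 0.0151], 0.63)]
12.8417
fl [0.488  0.0503 0.    ]
fr [0.3816 0.078  0.    ]
rl [0.5283 0.2051 0.    ]
rr [0.4219 0.2328 0.    ]
[0.45191721 0.12993959 0.        ]
```

View pics/side_p1.png

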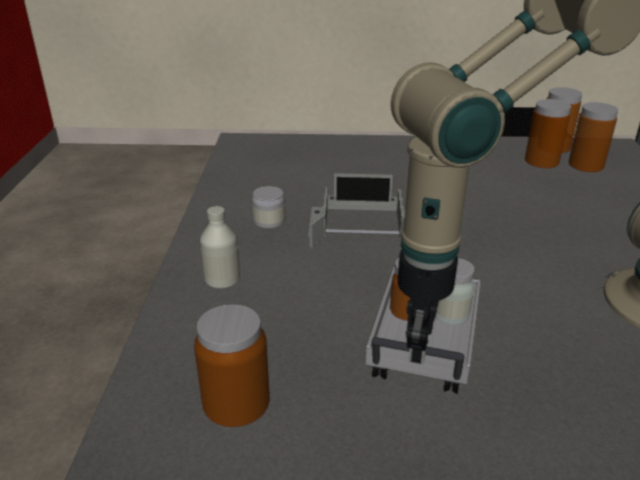

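View pics/scene_p1.png

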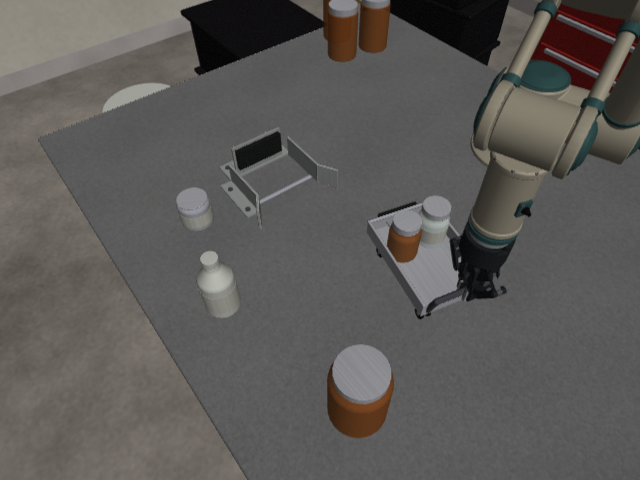

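```bash
cat >> h.py <<'E'
BAY=np.array([0.5447,-0.3315]); BH=np.radians(-91.1)
def tcp_of(o,h,z=.0852): return [o[0]-.122*np.cos(h),o[1]-.122*np.sin(h),z]
def bayp(x,y=0,h=None):
    return BAY+x*np.array([np.cos(BH),np.sin(BH)])+y*np.array([-np.sin(BH),np.cos(BH)])
E
python3 - <<'E'
from h import *
h0=np.radians(-104.6); h1=BH
e=bot.get_eef_pos(); P0=np.array([e[0]+.122*np.cos(h0),e[1]+.122*np.sin(h0)]); P3=bayp(-.30)
P1=P0+.075*np.array([np.cos(h0),np.sin(h0)]); P2=P3-.085*np.array([np.cos(h1),np.sin(h1)])
N=9
for i in range(1,N+1):
    t=i/N; B=(1-t)**3*P0+3*(1-t)**2*t*P1+3*(1-t)*t*t*P2+t**3*P3
    h=h0+(h1-h0)*(3*t*t-2*t**3)
    bot.move_straight(tcp_of(B,h),rate=.045,frame=down(h+np.pi))
    f=bot.get_contact_force(); print(np.round(f,1),round(bot.get_ft_torque()[2],2))
print(bot.get_time_s(),bot.get_eef_pos(),bot.get_width())
for c in ("scene","side","wrist"):
    p=bot.read_camera(c); save(p,c+"_p2"); print(c)
    find(["caddy","push_bar","nose","bay","strip"],p)
    if c!="wrist": overlay(p,[((0,255,0),bayline(BAY[0],BAY[1],BH)),((255,255,0),cadline(P3[0],P3[1],h1))],(200,110,440,290) if c=="scene" else (290,150,510,330),"o_p2"+c,3)
print(bot.get_time_s())
E
```

```text
[ 0.2 -1.8  6.9] -0.07
[-1.6 -0.3  6.9] -0.05
[-0.6 -0.7  6.4] -0.07
[-0.1 -2.2  5.8] -0.07
[ 0.5 -2.   5.7] 0.01
[-0.5 -0.9  5.7] -0.01
[ 0.4 -0.7  6.1] 0.06
[0.6 0.3 5.7] 0.09
[ 0.7 -1.5  5.3] 0.11
18.2333 [0.55258464 0.08984796 0.08535411] 0.010041934801159065
scene
caddy [([0.5506, -0.0294, -0.0009], 0.8)]
push_bar [([0.552, 0.09, 0.0971], 0.69)]
nose [([0.55, -0.1439, 0.0494], 0.56)]
bay [([0.5484, -0.3298, 0.0027], 0.69)]
strip [([0.5507, -0.2386, 0.0003], 0.85)]
side
caddy [([0.5548, -0.0327, 0.0006], 0.66)]
push_bar [([0.5534, 0.0885, 0.0978], 0.91)]
nose []
bay []
strip [([0.7534, -0.2792, -0.0013], 0.44)]
wrist
caddy [([0.5527, -0.0309, 0.0022], 0.85)]
push_bar [([0.5474, 0.0912, 0.0958], 0.64)]
nose []
bay []
strip []
19.1333
```

View pics/o_p2scene.png

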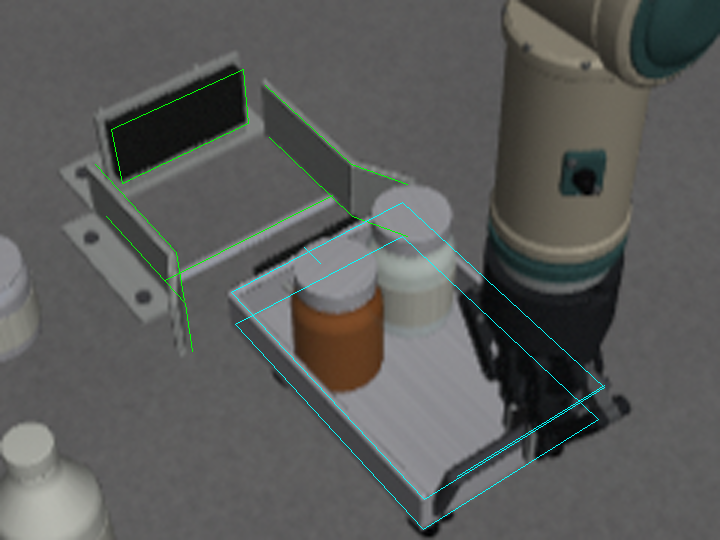

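View pics/o_p2side.png

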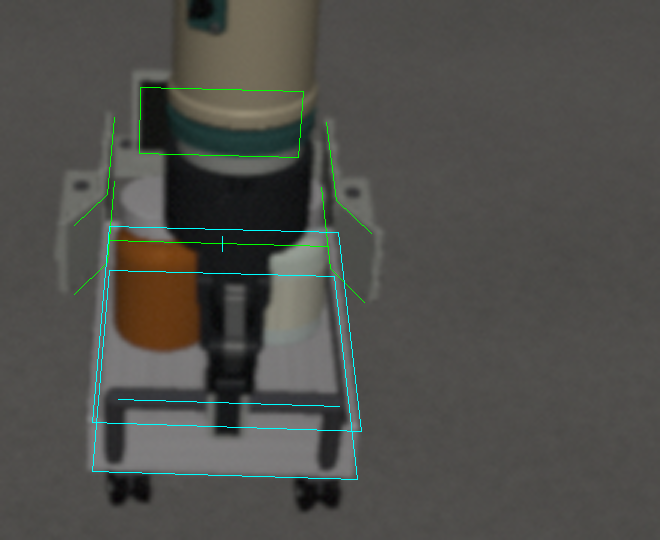

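View pics/wrist_p2.png

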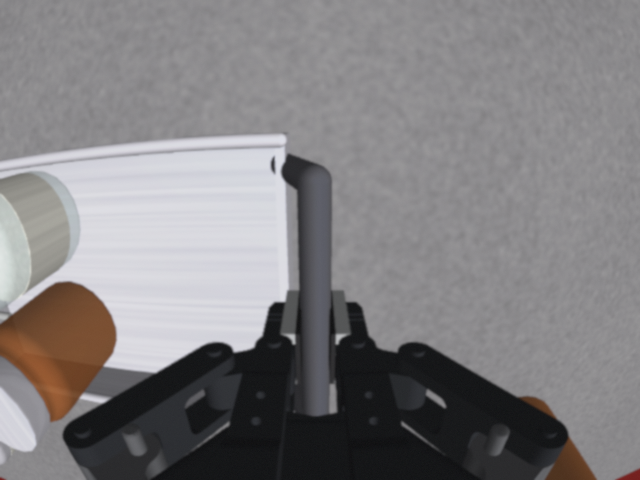

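```bash
cat >> h.py <<'E'
def fb(n=1):
    f=np.mean([bot.get_contact_force() for _ in range(n)],0); c,s=np.cos(BH),np.sin(BH)
    return np.array([f[0]*c+f[1]*s,-f[0]*s+f[1]*c,f[2]])
def go(x,y=0,dh=0,rate=.04,z=.0852):
    h=BH+dh; o=bayp(x,y); bot.move_straight(tcp_of(o,h,z),rate=rate,frame=down(h+np.pi))
E
python3 - <<'E'
from h import *
print(fb(5),bot.get_time_s())
for x in (-.28,-.26,-.245,-.235,-.225,-.215,-.205,-.195):
    go(x); f=fb(5); print(x,f.round(1),round(bot.get_ft_torque()[2],2),round(bot.get_time_s(),2))
    if abs(f[1])>4 or f[0]<-6: print("STOP"); break
for c in ("scene","side"):
    p=bot.read_camera(c); save(p,c+"_p3"); o=bayp(x)
    overlay(p,[((0,255,0),bayline(BAY[0],BAY[1],BH)),((255,255,0),cadline(o[0],o[1],BH))],(200,110,440,290) if c=="scene" else (290,150,510,330),"o_p3"+c,3)
E
```

```text
[0.40674272 0.584342   5.47216826] 19.1333
-0.28 [1.  1.2 4.8] 0.07 19.78
-0.26 [-0.1  1.4  4.7] 0.13 20.43
-0.245 [0.8 1.9 5.4] 0.14 20.96
-0.235 [0.8 0.8 5.4] 0.07 21.36
-0.225 [1.4 0.4 5.7] 0.17 21.76
-0.215 [-0.5  1.6  4.9] 0.07 22.16
-0.205 [0.6 1.2 5.2] 0.11 22.56
-0.195 [1.  1.3 5.2] 0.07 22.96
```

View pics/o_p3scene.png

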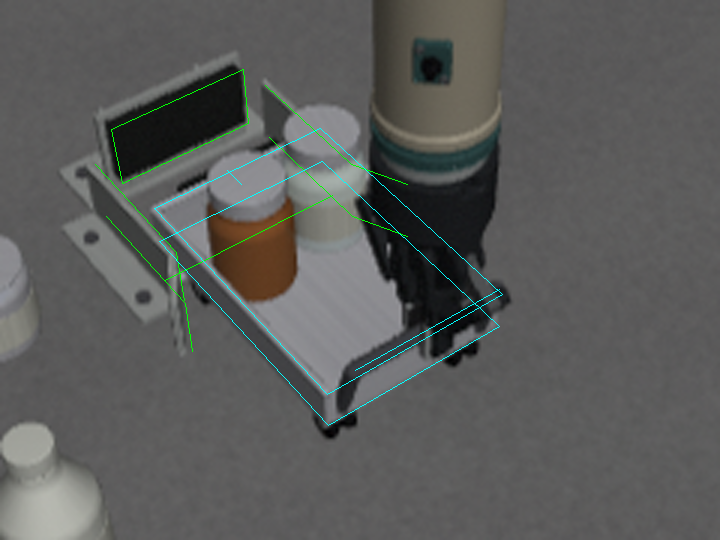

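View pics/o_p3side.png

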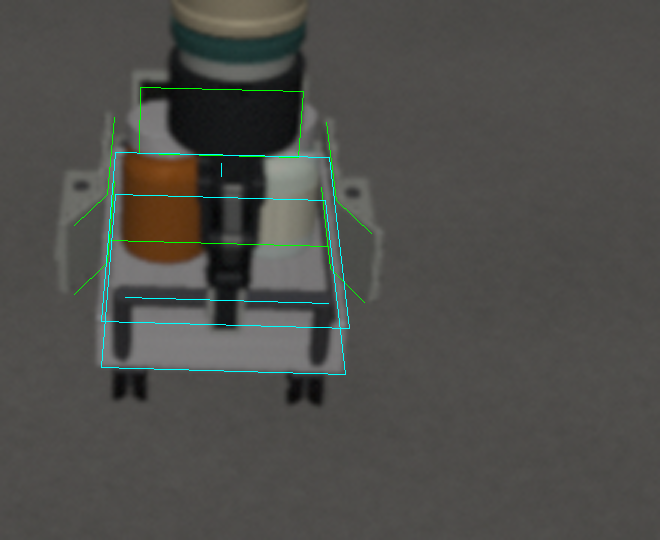

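Run:
```python
from h import *
for x in (-.18,-.17,-.163,-.156,-.149,-.143,-.1385):
    go(x,rate=.03); f=fb(5); print(x,f.round(1),round(bot.get_ft_torque()[2],2),round(bot.get_time_s(),2))
    if abs(f[1])>4 or f[0]<-5: print("STOP"); break
```

```text
-0.18 [0.  0.5 6.5] 0.08 23.71
-0.17 [-0.3  0.5  4.3] 0.12 24.19
-0.163 [0.1 0.7 4.5] -0.02 24.57
-0.156 [1.9 0.3 4.5] 0.01 24.96
-0.149 [-0.2 -0.5  6.2] -0.02 25.34
-0.143 [0.6 0.4 5. ] 0.01 25.69
-0.1385 [ 0.8 -0.3  5.5] -0.01 25.99
```

Run:
```python
from h import *
x=-.1385
while x<-.108:
    x+=.001; go(x,rate=.015); bot.wait(.03); f=fb(5)
    print(round(x,4),f.round(1),round(bot.get_ft_torque()[2],2),round(bot.get_time_s(),2))
    if abs(f[1])>5 or f[0]<-2.2: print("STOP"); break
```

```text
-0.1375 [ 0.4 -0.1  4.8] -0.04 26.27
-0.1365 [0.5 0.7 5.2] -0.05 26.56
-0.1355 [ 0.1 -0.3  4.7] -0.01 26.84
-0.1345 [-0.3  0.8  6.4] -0.01 27.12
-0.1335 [-0.1 -0.4  5.3] 0.02 27.41
-0.1325 [0.1 0.1 4.7] -0.03 27.69
-0.1315 [-0.3  0.5  4.8] -0.04 27.98
-0.1305 [-0.3  0.3  4.8] -0.05 28.26
-0.1295 [0.1 0.5 5.6] -0.09 28.54
-0.1285 [-0.5  0.2  4.3] 0.02 28.82
-0.1275 [-0.4  0.7  5. ] -0.0 29.11
-0.1265 [-0.2  0.4  4.9] -0.01 29.39
-0.1255 [-0.3  0.4  5.7] -0.07 29.68
-0.1245 [ 0.  -0.1  5.7] 0.01 29.96
-0.1235 [-0.9  0.4  5.9] -0.04 30.24
-0.1225 [-2.7  0.3  6.3] -0.0 30.52
STOP
```

Run:
```python
from h import *
x=-.1225
print(np.round([bot.get_ft_torque()[2]],3))
while x<-.118:
    x+=.0004; go(x,rate=.01); bot.wait(.05); f=fb(5)
    print(round(x,4),f.round(1),bot.get_ft_torque().round(3),round(bot.get_time_s(),2))
    if abs(f[1])>4 or f[0]<-6: print("STOP"); break
F=[];T=[]
for i in range(10):
    bot.wait(.03);F.append(fb());T.append(bot.get_ft_torque())
print(np.mean(F,0),np.mean(T,0),np.std(T,0),bot.get_time_s())
```

```text
[-0.001]
-0.1221 [-4.   1.1  5.4] [ 0.561 -0.02  -0.011] 30.82
-0.1217 [-4.7  0.1  6. ] [ 0.659 -0.061 -0.028] 31.12
-0.1213 [-5.5  0.2  6. ] [ 0.783 -0.085 -0.003] 31.43
-0.1209 [-5.2  0.5  5.9] [ 0.944 -0.076  0.041] 31.73
-0.1205 [-6.3  0.4  6.6] [ 1.059 -0.082 -0.039] 32.02
STOP
[-6.73983301  0.79524347  6.76193469] [ 1.04985448 -0.09373098  0.00557747] [0.02325543 0.03668071 0.01878423] 32.3583
```

Run:
```python
from h import *
F=[]
for i in range(8): bot.wait(.15); F.append(fb())
print(np.round([f[0] for f in F],1),np.mean(F,0),bot.get_time_s())
x=-.1205
while x>-.1228:
    x-=.0004; go(x,rate=.01); bot.wait(.04); f=np.mean([ (bot.wait(.02),fb())[1] for _ in range(3)],0)
    print(round(x,4),f.round(1))
    if f[0]>-3: break
bot.move_gripper(0.045)
print(bot.get_width(),fb(5),bot.get_time_s())
e=bot.get_eef_pos(); bot.move_straight([e[0],e[1],.22],rate=.1)
print(bot.get_time_s())
for c in ("scene","side","wrist"):
    p=bot.read_camera(c); save(p,c+"_p4"); find(["caddy","push_bar","nose","big_jar","white_bottle","tin"],p)
o=bayp(x); print(o)
```

```text
[-7.3 -7.5 -7.1 -6.5 -7.2 -7.1 -7.  -6.7] [-7.04002116  0.48554621  6.52766837] 33.5583
-0.1209 [-6.2  0.5  6. ]
-0.1213 [-5.2  0.4  6.7]
-0.1217 [-4.3 -0.2  6.6]
-0.1221 [-3.3 -0.2  6.1]
-0.1225 [-3.  -0.2  6.3]
0.04510979457413051 [-0.14448893  0.74577115  0.15807223] 35.6917
37.1917
caddy [([0.5491, -0.2092, -0.0003], 0.71)]
push_bar [([0.5491, -0.0866, 0.0936], 0.73)]
nose [([0.5418, -0.3179, 0.0518], 0.77)]
big_jar [([0.7457, 0.2682, 0.0], 0.7)]
white_bottle [([0.8211, -0.0518, 0.0022], 0.76)]
tin [([0.7553, -0.2795, -0.0005], 0.84)]
caddy [([0.5486, -0.2072, 0.0002], 0.7)]
push_bar [([0.5496, -0.0855, 0.0994], 0.75)]
nose [([0.5477, -0.3171, 0.0548], 0.56)]
big_jar [([0.7484, 0.2659, 0.0054], 0.85)]
white_bottle [([0.8182, -0.0518, 0.0011], 0.96)]
tin [([0.7523, -0.2797, -0.0003], 0.9)]
caddy [([0.546, -0.2051, 0.0041], 0.89)]
push_bar [([0.5461, -0.0853, 0.0965], 0.97)]
nose [([0.541, -0.3194, 0.0506], 0.82)]
big_jar [([0.7456, 0.2687, 0.0031], 0.75)]
white_bottle [([0.8198, -0.0479, 0.0008], 0.79)]
tin []
[ 0.54705169 -0.20902258]
```

View pics/scene_p4.png

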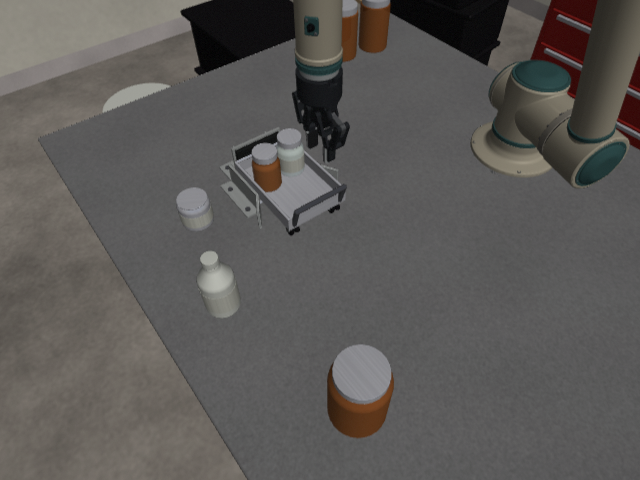

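View pics/wrist_p4.png

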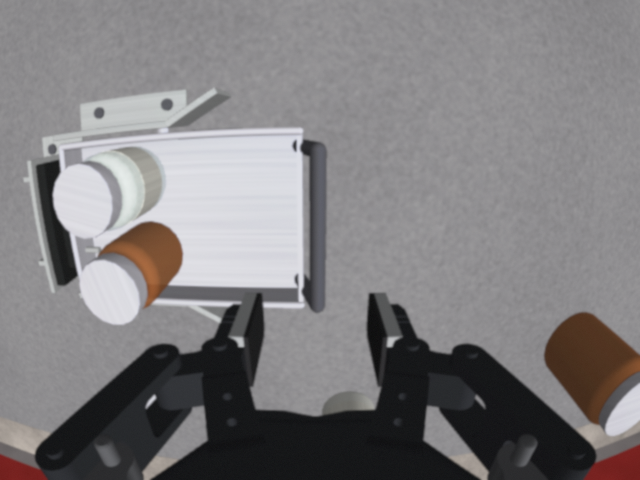

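Run:
```python
import cv2,numpy as np
for n in ("w_cad","wrist_p4"):
    im=cv2.imread(f"pics/{n}.png",0).astype(float)
    r=[]
    for y in range(170,270,10):
        row=im[y,300:350]; m=row<110; i=np.where(m)[0]; w=140-row[m]; r.append(300+(i*w).sum()/w.sum())
    print(n,np.round(r,2))
im=cv2.imread("pics/wrist_p4.png")[80:340,10:210]; cv2.imwrite("pics/wz.png",cv2.resize(im,None,fx=2.3,fy=2.3,interpolation=cv2.INTER_CUBIC))
```

```text
w_cad [316.08 315.63 316.   315.63 315.58 315.64 315.6  315.61 315.19 315.58]
wrist_p4 [316.18 316.23 316.15 316.2  316.24 316.28 316.25 315.89 316.23 315.79]
```

View pics/wz.png

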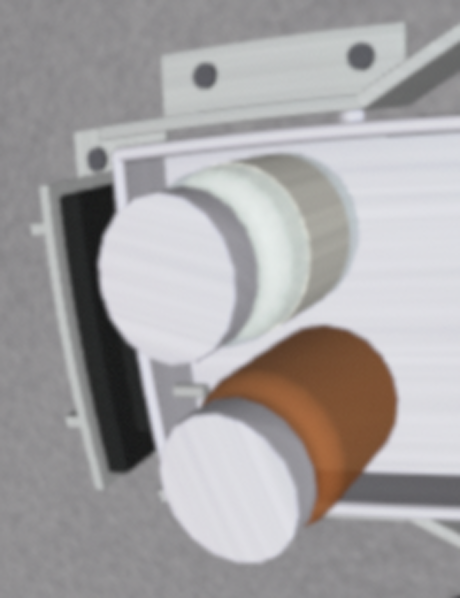

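Run:
```python
import cv2,numpy as np
for n,a,b in (("wrist_p2",200,280),("wrist_p4",170,260),("w_cad",170,260)):
    im=cv2.imread(f"pics/{n}.png").astype(float).mean(2)
    r=[]
    for y in range(a,b,10):
        m=cv2.GaussianBlur(im,(3,3),0)[y,290:345]
        g=np.gradient(m); lo=np.argmin(g[:28]); hi=28+np.argmax(g[28:])
        # subpixel
        def sp(i): 
            w=np.abs(g[i-2:i+3]); return (w*np.arange(i-2,i+3)).sum()/w.sum()
        r.append(290+(sp(lo)+sp(hi))/2)
    print(n,np.round(r,2))
```

```text
wrist_p2 [314.26 314.4  314.33 314.43 314.45 314.62 314.59 314.78]
wrist_p4 [317.47 317.49 317.44 317.49 317.49 317.47 317.51 317.21 317.41]
w_cad [317.25 316.93 317.14 316.81 316.78 316.68 316.67 316.55 316.32]
```

Run:
```python
from h import *
go(-.1238,z=.0855,rate=.12)
bot.wait(.05); print(bot.get_time_s(),fb(5),bot.get_eef_pos())
p=bot.read_camera("wrist"); save(p,"w5a")
bot.move_gripper(0.0,squeeze=40)
p=bot.read_camera("wrist"); save(p,"w5b")
print(bot.get_time_s(),fb(5),bot.get_ft_torque())
for n,a,b in (("w5a",200,280),("w5b",200,280)):
    im=cv2.imread(f"pics/{n}.png").astype(float).mean(2); r=[]
    for y in range(a,b,10):
        m=cv2.GaussianBlur(im,(3,3),0)[y,280:355]; g=np.gradient(m); lo=np.argmin(g[:37]); hi=37+np.argmax(g[37:])
        r.append((280+lo,280+hi))
    print(n,r)
```

```text
39.5667 [ 0.51246377 -0.66447559  0.16001997] [ 0.55004399 -0.08589504  0.08628348]
40.075 [-0.80920279 -0.16450518  2.5320607 ] [ 0.11600024  0.06218611 -0.02457815]
w5a [(np.int64(300), np.int64(334)), (np.int64(300), np.int64(334)), (np.int64(300), np.int64(334)), (np.int64(300), np.int64(334)), (np.int64(300), np.int64(334)), (np.int64(300), np.int64(333)), (np.int64(300), np.int64(333)), (np.int64(300), np.int64(333))]
w5b [(np.int64(298), np.int64(333)), (np.int64(298), np.int64(333)), (np.int64(298), np.int64(333)), (np.int64(299), np.int64(332)), (np.int64(299), np.int64(332)), (np.int64(299), np.int64(332)), (np.int64(299), np.int64(332)), (np.int64(299), np.int64(332))]
```

Run:
```python
from h import *
m=lambda n=4: np.mean([(bot.wait(.02),fb())[1] for _ in range(n)],0)
x=-.1238
for x in (-.123,-.1222,-.1214,-.1209,-.1205,-.1201,-.1197):
    go(x,rate=.012,z=.0855); f=m(); print(x,f.round(1))
    if f[0]<-6 or abs(f[1])>4: break
F=[];T=[]
for i in range(7): bot.wait(.15); F.append(fb());T.append(bot.get_ft_torque()[2])
print(np.round([f[0] for f in F],1),np.mean(T),bot.get_time_s())
go(-.1222,rate=.012,z=.0855); x=-.1222; f=m(6); print(f.round(1))
while f[0]<-1.3 and x>-.1245:
    x-=.0003; go(x,rate=.01,z=.0855); f=m(6); print(round(x,4),f.round(1),round(bot.get_time_s(),2))
p=bot.read_camera("wrist"); save(p,"w6a")
bot.move_gripper(0.03)
p=bot.read_camera("wrist"); save(p,"w6b")
print(fb(5),bot.get_time_s())
for n in ("w6a","w6b"):
    im=cv2.imread(f"pics/{n}.png").astype(float).mean(2); r=[]
    for y in range(200,280,10):
        mm=cv2.GaussianBlur(im,(3,3),0)[y,280:355]; g=np.gradient(mm); r.append((280+int(np.argmin(g[:37])),317+int(np.argmax(g[37:]))))
    print(n,r)
```

```text
-0.123 [-3.8  0.   5. ]
-0.1222 [-6. -0.  5.]
-0.1214 [-7.5  0.1  5.6]
[-7.6 -7.4 -7.5 -7.6 -7.5 -6.  -7.2] -0.0046679990525818876 42.075
[-6.1 -0.2  5.5]
-0.1225 [-5.3 -0.3  5.7] 42.77
-0.1228 [-4.7 -0.3  5.7] 43.12
-0.1231 [-4.2 -0.1  5.4] 43.48
-0.1234 [-3.4 -0.3  5. ] 43.83
-0.1237 [-2.8 -0.1  4.6] 44.17
-0.124 [-2.4 -0.2  5. ] 44.52
-0.1243 [-1.4 -0.6  5.1] 44.88
-0.1246 [-0.9 -0.2  4.9] 45.23
[0.15903848 0.04360064 0.97097646] 45.65
w6a [(298, 333), (298, 333), (299, 333), (299, 333), (299, 332), (299, 332), (299, 332), (299, 332)]
w6b [(297, 331), (297, 332), (297, 331), (297, 331), (297, 331), (297, 331), (298, 331), (298, 330)]
```

Run:
```python
from h import *
e=bot.get_eef_pos(); bot.move_straight([e[0],e[1],.2],rate=.08)
bot.wait(.2)
for c in ("side","wrist"):
    p=bot.read_camera(c); save(p,c+"_p7"); find(["caddy","push_bar","nose","load0_center"],p,2)
print(bot.get_time_s(),bot.get_contact_force())
```

```text
caddy [([0.5489, -0.2087, 0.0013], 0.95)]
push_bar [([0.5503, -0.0894, 0.0947], 0.85)]
nose [([0.5486, -0.3209, 0.0518], 0.87)]
load0_center [([0.509, -0.2499, 0.0883], 0.81)]
caddy [([0.5472, -0.2036, 0.0019], 0.66)]
push_bar [([0.5473, -0.085, 0.0952], 0.86)]
nose []
load0_center [([0.5099, -0.2521, 0.0879], 0.66)]
47.9333 [-0.25738942 -0.60262815  0.02120486]
```

View pics/side_p7.png

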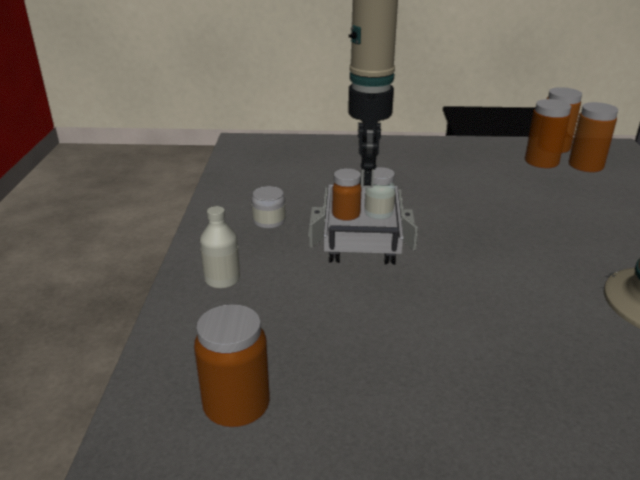

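View pics/wrist_p7.png

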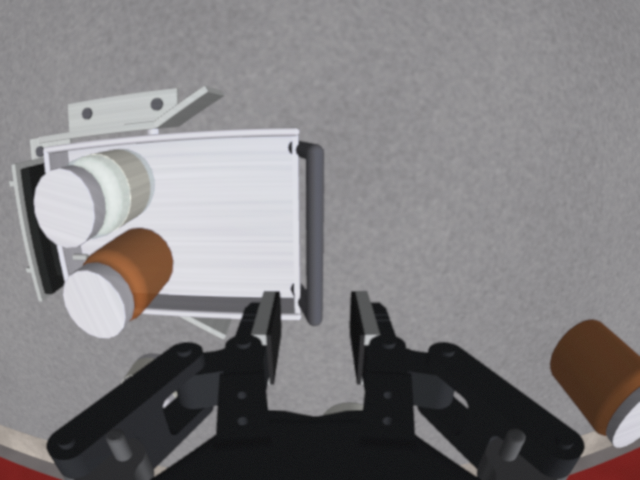

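The side picture shows the caddy centred between the rails (around pixel 363, 220). Both jars are standing, the bystanders are where they were, and the gripper is clear above.

```bash
python3 -c "
from plant import bot
bot.close_job(); print(bot.get_time_s())"
```

```text
the job is handed in; nothing more can be done
the job is handed in; nothing more can be done
```

The caddy is parked in the bay with its bumper against the end stop, and I handed the job in at about 48 s of the 58 s allowed.

**What I did**
- **Straight push:** I pinched the push bar and pushed the caddy 95 mm straight ahead on the open bench. Afterwards three castors were seen within about 4 mm of their straight-trailing positions. The front right castor was hidden, so for that one I relied on the distance rolled.
- **Entering the bay:** I steered through an S-curve and rolled over the threshold strip. Side forces at the stops along the way stayed under 2 N, which suggests it never pressed on the rails.
- **Against the stop:** I felt the contact and pressed at about 7 N for over 1 s. The wrist twist was close to zero, so the bumper was bearing squarely.

**A second press**
- After the first release, pictures suggested the caddy had rolled back by up to 0.5–2 mm. The re-grip showed it was only about 0.5 mm.
- I re-gripped and pressed at about 7.3 N for 1 s, then eased to about 1 N before letting go. This time the bar showed no roll-back.

**Last checks**
- The gripper was clear, at 0.20 m.
- Both jars were standing in the tray.
- The tin, bottle and big jar were within about 4 mm of where they started, which is the measuring error.
- The cameras disagree on the final caddy position: the side view gave 0.209 m along the bay direction and the wrist view 0.204 m. I trusted the force contact and the bar's position relative to the gripper instead.

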